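# Shorten the telescoping cutting stop by one hole

### The arm

A 6-joint arm with a two-finger parallel gripper is mounted at the origin on a cart in front of the work surface, level with it; the furniture and walls round the work are solid. World frame = base frame: x ahead of the robot, y to its left, z up, the work surface at z = 0. Lengths are in m, angles in rad, forces in N, time in s.
With the tool pointing down it reaches from about 0.35 to 0.975 m from the base axis. Payload 4.9 kg.
Tool frame: the origin (TCP) lies on the mounting face of the last link; the fingertips stand 173 mm ahead of it and the grasp point (between the pads) lies 155 mm ahead of it (env.finger_overhang is the z of the fingertips in the tool frame, in m); z points along the fingers, y is the direction in which the jaws open and shut (so a half turn about z gives the same grasp; the last joint's range is limited). The gripper opens to 85 mm and grips with 20 to 120 N. Pads are 22 mm wide; open, the fingers measure 114 mm over their backs; the gripper's body (76 mm by 85 mm) begins 54 mm behind the grasp point. The pads swing forward as they close: fully open they stand 13 mm farther back than shut.
Start: joints at [1.153, 0.053, 1.613, -0, 1.476, -0.119], TCP at [0.184, 0.597, 0.405] pointing down, gripper open.
Joint ranges: [-3.01, 3.01], [-1.01, 2.22], [0.06, 2.58], [-1.02, 4.17], [0.09, 2.62], [-3.14, 3.14]. Speed limits (rad/s): [2.57, 2.57, 3.14, 3.14, 3.14, 3.14].

### API

Orientations are given as a rotation vector (axis times angle).
In Python, from cell import telemetry, cams, order, env gives the robot as it stands. The module is installed in compiled form; this text tells all that it offers.
- The arm moves only by the tool move_arm, never from a script. Its argument "rows" is one flat list of numbers, 4 for each row, row after row: the shift along the tool's x, y, z scaled (see below), then the turn about the tool's z scaled (see below). A call has 1 to 5 rows; each row is the pose to reach, as a shift and turn from the pose measured when the call began, along the tool's axes at that moment; what a row does not reach only later rows make up. The controller multiplies each number of a shift by 20 cm and each number of a turn by pi/2 rad. A row lasts 1/10 s, in which the tool goes at most 50 mm and 8.59 degrees, less where a joint would pass 70% of its speed; a pose out of reach is approached as far as the arm can. A call with a number of a shift or a turn outside -1 to 1 is refused whole. A call with a gripper value outside its range is refused whole. "claw" is the closure, from 0 (fully open) to 1 (shut), set as the call begins (left out, the last holds). The fingers move at their own pace and stop on an object; the grip force is fixed at half the most. Time passes only in rows, so rows that repeat a pose let the fingers close. It gives the time, the measured TCP pose, the force and the opening at its end, in the units of the state.
- telemetry.sense(): the state, without advancing time (a new reading comes with each control period).
- cams.read_camera(name): name is "scene" or "top"; returns a dict with "color" (420x560x3 uint8, red, green, blue), "fx", "fy", "cx", "cy" (pixels), "position" and "rotation" of the camera in the world. Camera axes: x right, y down, z forward; pixel columns grow to the right and rows downward; lengths in m; the calibration is good to about 2 mm. A picture is of the moment at which its call begins. There is no depth.
- order.close_job(): hands the job in, once; it reports no verdict.
The state is a dict: "t": time; "joint_positions": joint angles; "joint_velocities": joint speeds; "effort": joint torques, N m; "position": TCP position; "tcp_rot": TCP orientation; "wrist_force": force on the tool from outside, world axes, zero at the start; "torque": the same for the moment, N m; "grip_width": opening from 0.0 (shut) to 1.0 (fully open).
Only numpy, scipy, OpenCV 4.12 (cv2) and the standard library are available. Lean on these libraries where they do the work, as an engineer would, in place of code of your own. Each camera call takes 0.05 s, during which the arm holds its last target. There are 200 camera calls.

### The job

Shorten the telescoping cutting stop on the bench by one hole: squeeze in the sprung button on its black collar and slide the tube towards the clamp base until it is off the hole it is locked in, then let the button go and slide the tube on until the button springs out again by itself in the next hole, not one further. Let go of the stop, and leave the tin, the lighter and the nippers where they are.

Things in the scene. Friction and masses are not known exactly. Their poses are not given: they have to be found in the camera images.
- stop_base: grey clamp base bolted to the bench, foot 100 x 80 x 12 mm, 121 mm high; origin under its middle, on the bench; z up, x where the tube points. The tube lies level over the x axis, its axis 75 mm up: a fixed steel inner tube 22 mm thick (dark 11 mm holes on its -y side), then the black collar and outer tube that slide on it. Tall lever press to its left, shelf behind: keep clear.
- collar_center (a point): middle of the black collar, on the tube's axis; the collar is a block 50 mm long along the tube, 36 mm wide (y of the base) and 40 mm high. It slides as one piece with the outer tube; its axes are those of the base. To shorten the stop it moves towards the base (-x of the base).
- button_face (a point): middle of the outer face of the sprung steel button on the collar's -y side (y of the base), at the height of the tube's axis; the face is 22 mm along the tube and 18 mm high. Locked, it stands 10 mm out of the collar; pressed fully in (8 mm) it still stands 2 mm out. It slides straight in towards the tube's axis and can be squeezed in between two fingers, one on the button and the other on the opposite side of the collar, which also grips the collar for sliding.
- tube_grip (a point): point on the axis of the aluminium outer tube, 85 mm beyond the middle of the collar; the tube is 30 mm thick and bare from 33 to 137 mm beyond the collar's middle, then ends in a round pad 48 mm across and 12 mm thick. It slides with the collar.
- stop_tube (a joint): how far the collar and outer tube have been slid towards the base, in m: 0 as it stands, locked in the first hole (with 1.5 mm of play), 0.085 at most. Sliding takes about 3 N. The next hole lies somewhere between 0.028 and 0.044, differently on every start; the third is 0.034 beyond it. Locked in a hole, the tube will not slide on, and a push only raises the force.
- stop_button (a joint): how far the button is pressed in, in m: 0 sprung out (locked in a hole), 0.008 fully in; the spring takes 5.5 N to start and 10 N fully in. Pressed in more than 0.0045 the tube is free to slide. Let go between two holes, the button stays in by about 0.0045 on the wall of the inner tube, and springs out to 0 when the next hole comes under it; held in, it passes over the hole.
- tin_yellow_2_mid (a point): middle of a round yellow tin, 65 mm across and 23 mm high, a bystander
- lighter_mid (a point): middle of a lighter lying flat, 25 x 80 x 12 mm, a bystander
- nippers_mid (a point): middle of small grey nippers lying flat, 24 x 85 x 12 mm, a bystander

How it is judged:
By the outcome, as a careful person would: the job done as asked, in the order asked, and still so for the second after the job is handed in, with the robot touching nothing.
It also fails if it takes over 45 s, if anything falls off the work surface, if the arm or the gripper's body presses on something with over 40 N, if the wrist force passes 120 N, or if a joint passes its speed limit or range.

## Working session

There is one attempt and no reset: what is moved stays moved. The work goes in short steps, Python scripts to look and compute and a tool call to move; the robot and the scene stay as the last step left them, time stands still between calls to the robot, and variables do not carry over. Pictures are saved under pics/ and viewed, on a budget of 10 in all, crops included, one or two more only if the job needs it, and the job is handed in when it is done.

Besides the shell and the picture viewer there is one more tool, called as name(argument=value, ...) on one line, values as JSON. move_arm: Moves the arm, as the interface text tells. Its arguments: {"type":"object","properties":{"rows":{"type":"array","items":{"type":"number"}},"claw":{"type":"number"}},"required":["rows"]}

```bash
mkdir -p pics
cat > h.py <<'E'
import numpy as np, cv2
from cell import telemetry, cams, order, env
def snap(n,f):
    c=cams.read_camera(n); cv2.imwrite('pics/'+f,c['color'][:,:,::-1]); np.save('pics/'+n+'.npy',c,allow_pickle=True); return c
def load(n): return np.load('pics/'+n+'.npy',allow_pickle=True).item()
def ray(c,u,v):
    d=np.array([(u-c['cx'])/c['fx'],(v-c['cy'])/c['fy'],1.]); return np.array(c['position']),np.array(c['rotation'])@d
def onz(c,u,v,z):
    p,d=ray(c,u,v); return p+d*(z-p[2])/d[2]
def proj(c,P):
    q=np.array(c['rotation']).T@(np.array(P)-c['position']); return np.array([c['cx']+c['fx']*q[0]/q[2],c['cy']+c['fy']*q[1]/q[2]])
def tri(c1,a,c2,b):
    p,d=ray(c1,*a);q,e=ray(c2,*b); s=np.linalg.lstsq(np.c_[d,-e],q-p,rcond=None)[0]; A=p+s[0]*d;B=q+s[1]*e
    return (A+B)/2,np.linalg.norm(A-B)
E
python3 - <<'E'
from h import *
for n in('scene','top'):
    c=snap(n,n+'1.png');print(n,c['fx'],c['position'],np.round(c['rotation'],3).tolist())
s=telemetry.sense();print({k:np.round(v,3).tolist() for k,v in s.items()})
E
```

```text
scene 411.2327710708492 [ 0.10784567 -0.27721966  0.74809889] [-2.272, 1.034, -0.383]
top 387.75647090265664 [0.39930869 0.09322977 1.00139365] [-2.188, 2.141, -0.158]
{'t': 0.1, 'joint_positions': [1.153, 0.053, 1.614, 0.0, 1.476, -0.119], 'joint_velocities': [-0.0, -0.003, -0.003, 0.0, 0.001, -0.001], 'effort': [-0.001, -39.49, -37.136, -0.0, 0.004, -0.0], 'position': [0.184, 0.597, 0.404], 'tcp_rot': [-0.468, -3.106, 0.003], 'wrist_force': [0.207, -0.0, -0.399], 'torque': [-0.006, -0.015, -0.028], 'grip_width': 1.004}
```

View pics/scene1.png

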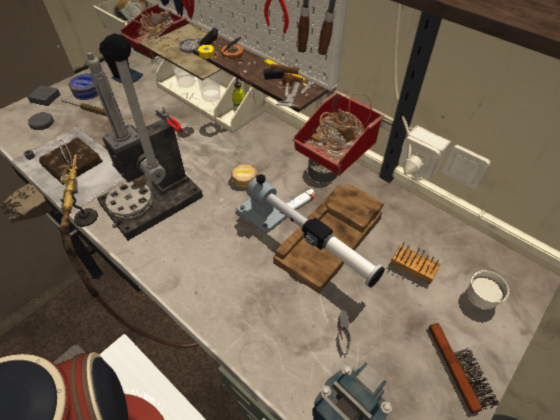

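View pics/top1.png

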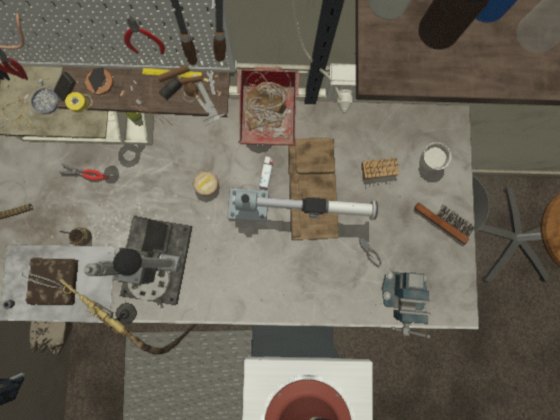

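Scene: the stop runs from the base at (260,200) past the collar at (317,234) to the pad at (374,275). Top: base (247,203), collar (315,206), pad (373,210), with the tin, lighter and nippers around it.

```bash
sed -i "s/np.save(/c['rotation']=Rotation.from_rotvec(c['rotation']).as_matrix(); np.save(/; 1a from scipy.spatial.transform import Rotation" h.py
python3 - <<'E'
from h import *
cc=[]
for n,(x,y) in(('scene',(220,160)),('top',(220,165))):
    c=cams.read_camera(n);c['rotation']=Rotation.from_rotvec(c['rotation']).as_matrix();np.save('pics/'+n+'.npy',c,allow_pickle=True)
    im=c['color'][:,:,::-1]
    w=180;hh=130 if n=='scene' else 80
    cc.append(cv2.resize(im[y:y+hh,x:x+w],None,fx=4,fy=4,interpolation=cv2.INTER_CUBIC)[:(340 if n=='top' else 520)])
    print(n,np.round(onz(c,247,203,0) if n=='top' else onz(c,260,200,0),3), proj(c,[0,0,0]),proj(c,[.184,.597,.25]))
cv2.imwrite('pics/cs.png',cc[0]);cv2.imwrite('pics/ct.png',cc[1])
E
```

```text
scene [0.562 0.192 0.   ] [102.08826552 466.17808844] [-38.30484615 119.57066166]
top [0.541 0.164 0.   ] [307.36093133 424.42629445] [ -5.2894935  371.30286177]
```

View pics/cs.png

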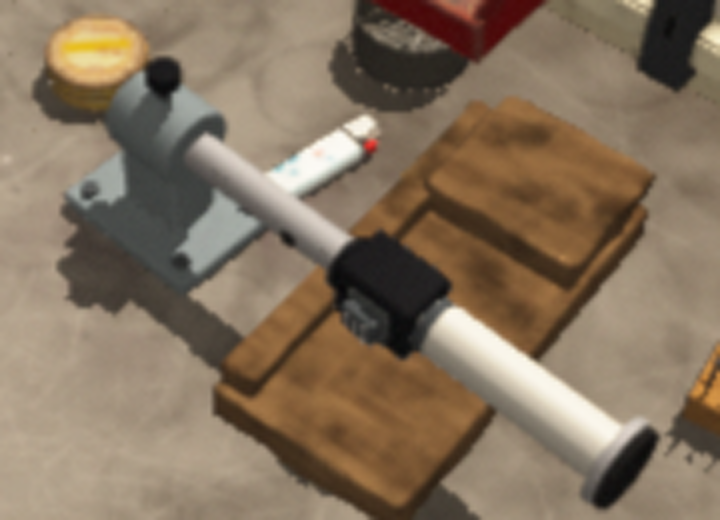

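View pics/ct.png

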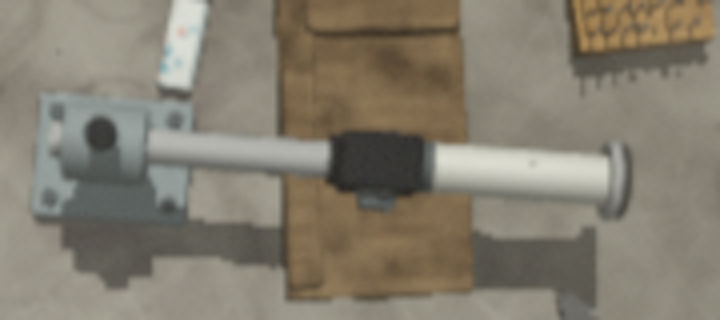

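Scene crop: collar top corners are near (380,235), (450,285), (410,318) and (335,268), and the button is at (362,315). Top crop: collar spans x 332–427, button at (376,198), pad at (615,180).

Run:
```python
from h import *
S,T=load('scene'),load('top')
s=lambda u,v:(220+(u-1.5)/4,160+(v-1.5)/4); t=lambda u,v:(220+(u-1.5)/4,165+(v-1.5)/4)
pairs={'padcentre':((620,465),(617,180)),'tube@base':((200,150),(150,148)),'colBL':((380,235),(336,133)),'colBR':((450,283),(427,135)),
'colFR':((408,317),(424,175)),'button':((362,318),(376,200)),'woodstepcorner':((570,270),(458,33)),'woodFR':((395,512),(471,292)),'woodFL':((218,388),(287,297)),
'knob':((163,75),(100,133)),'footFL':((68,193),(33,215)),'footFR':((180,285),(187,218)),'hole':((287,238),(0,0))}
for k,(a,b) in pairs.items():
    if k=='hole':continue
    P,e=tri(S,s(*a),T,t(*b));print(k,np.round(P*1000,1),'gap',round(e*1000,1))
for u,v in((150,148),(320,154.5),(440,168.5),(600,177)): print('axis',np.round(onz(T,*t(u,v),.075)*1000,1))
for u,v in((40,93),(190,100),(185,218),(33,215)): print('foot',np.round(onz(T,*t(u,v),.012)*1000,1))
im=T['color'][165:245,220:400].astype(int);m=im.max(2)<60
print('dark');print(*[''.join('#' if q else '.' for q in r[75:115]) for r in m[28:58]],sep='\n')
for x in (45,60,75,112,125,140,148): print(x,im[28:60,x].sum(1)//3)
```

```text
padcentre [ 520.6 -147.3   77. ] gap 1.4
tube@base [534.2 133.9  77.7] gap 1.1
colBL [546.1  21.4  85.4] gap 4.6
colBR [542.3 -29.7  94. ] gap 2.2
colFR [516.9 -26.7  89.8] gap 7.5
button [505.8  -2.4  77. ] gap 0.5
woodstepcorner [615.3 -55.9  54.6] gap 2.9
woodFR [454.6 -68.   27.1] gap 0.5
woodFL [449.9  47.   27.3] gap 3.0
knob [536.7 161.4 115.4] gap 0.7
footFL [499.5 209.6  12.4] gap 3.1
footFR [497.1 113.5  11.4] gap 4.2
axis [534.2 134.3  75. ]
axis [532.7  31.7  75. ]
axis [525.8 -41.   75. ]
axis [ 522.9 -138.1   75. ]
foot [577.6 209.1  12. ]
foot [575.4 112.2  12. ]
foot [498.6 113.5  12. ]
foot [498.4 210.6  12. ]
dark
........................................
........................................
........................................
........................................
........................................
.............#..........................
..........###############.#.#...........
.........######################.........
.........######################.........
.........####.#.###############.........
.........######################.........
.........
[... 1011 characters left out ...]
7 137 116  90  86  88  88]
75 [ 99  96  95  99 101 102 105 141 171 178 177 171 158 138 117 102 103 105
 107 111 111 108 105 107 113 116 113 112 105 103 104 109]
112 [101 102 102 104  97  95  92 107 166 199 210 214 213 207 198 185 170 155
 133 114 108 107 104 103 106 104 103 104 107 105 100  99]
125 [134 133 130 133 131 129 130 132 140 175 201 210 214 213 207 199 186 172
 154 133 115 119 132 132 135 133 134 136 139 140 140 121]
140 [131 130 127 130 126 123 125 126 122 131 169 196 207 212 211 205 197 185
 171 155 134 116 119 129 135 133 133 131 131 132 133 115]
148 [135 131 130 129 129 128 126 125 124 127 150 181 199 206 209 207 199 189
 178 162 147 127 117 124 136 141 142 142 125 102  99  96]
```

```bash
cat >> h.py <<'E'
AX=np.array([-.05,-1,0]);AX/=np.linalg.norm(AX);AY=np.array([-AX[1],AX[0],0]);COL=np.array([.5285,-.004,.075])
def need(P,aim=True):
    s=telemetry.sense();R=Rotation.from_rotvec(s['tcp_rot']).as_matrix();p=np.array(s['position'])
    d=R.T@(np.array(P)-p); y=R.T@AY; a=np.arctan2(-y[0],y[1]); a=(a+np.pi/2)%np.pi-np.pi/2
    print('shift/0.2',np.round(d/.2,4),'turn/(pi/2)',round(a/(np.pi/2),4),'R',np.round(R,3).tolist(),'F',np.round(s['wrist_force'],1),'w',round(s['grip_width'],3),'t',s['t'],'q',np.round(s['joint_positions'],2))
E
python3 - <<'E'
from h import *
S,T=load('scene'),load('top')
print('lever ball',tri(S,(117,47),T,(127,260)))
print('post',tri(S,(93,58),T,(93,268)))
for p in((125,300),(190,305),(185,225),(140,218)):print(onz(T,*p,.0))
need([.5275,-.004,.55])
need([.36,.30,.6])
E
```

```text
lever ball (array([0.39185729, 0.31013953, 0.41606464]), np.float64(0.001398281874519157))
post (array([0.37756008, 0.37664867, 0.37804312]), np.float64(0.0020564697053807976))
[0.2880999  0.46160676 0.        ]
[0.27880907 0.2986914  0.        ]
[0.47992893 0.32159547 0.        ]
[0.49542913 0.43792027 0.        ]
shift/0.2 [-2.5265 -2.3677 -0.7278] turn/(pi/2) 0.8416 R [[-0.956, 0.294, -0.001], [0.294, 0.956, -0.001], [0.0, -0.001, -1.0]] F [ 0.4 -0.2  0.4] w 1.004 t 0.2 q [ 1.15  0.05  1.61  0.    1.48 -0.12]
shift/0.2 [-1.2786 -1.162  -0.9791] turn/(pi/2) 0.8416 R [[-0.956, 0.294, -0.001], [0.294, 0.956, -0.001], [0.0, -0.001, -1.0]] F [ 0.4 -0.2  0.4] w 1.004 t 0.2 q [ 1.15  0.05  1.61  0.    1.48 -0.12]
```

move_arm(rows=[0,0,-0.25,0,0,0,-0.5,0,0,0,-0.75,0,-0.05,-0.1,-0.9,0,-0.12,-0.25,-0.9,0])

```text
t: 0.7
position: [0.1919, 0.5422, 0.5906]
tcp_rot: [0.465, 3.104, 0.013]
wrist_force: [0.6, -0.7, 1.4]
grip_width: 1.002
```

move_arm(rows=[-0.11,-0.2,0,0,-0.22,-0.4,0,0,-0.33,-0.6,0,0,-0.44,-0.8,0,0,-0.53,-1,0,0])

```text
t: 1.2
position: [0.2346, 0.3182, 0.5887]
tcp_rot: [0.465, 3.104, 0.013]
wrist_force: [1.1, 0.2, 0.7]
grip_width: 1.0
```

Run:
```python
from h import *
print(telemetry.sense()['position']); need([.35,.1,.5]);need([.5275,-.004,.40])
```

```text
[0.23456237 0.31820598 0.5886984 ]
shift/0.2 [-0.8705 -0.878   0.4377] turn/(pi/2) 0.8427 R [[-0.956, 0.293, 0.004], [0.293, 0.956, 0.008], [-0.002, 0.009, -1.0]] F [1.1 0.2 0.7] w 1.0 t 1.2 q [ 0.75 -0.55  1.81  0.    1.87 -0.53]
shift/0.2 [-1.8704 -1.1197  0.9375] turn/(pi/2) 0.8427 R [[-0.956, 0.293, 0.004], [0.293, 0.956, 0.008], [-0.002, 0.009, -1.0]] F [1.1 0.2 0.7] w 1.0 t 1.2 q [ 0.75 -0.55  1.81  0.    1.87 -0.53]
```

move_arm(rows=[-0.15,-0.18,0,0.09,-0.3,-0.36,0,0.18,-0.45,-0.54,0,0.27,-0.6,-0.72,0.15,0.36,-0.75,-0.88,0.3,0.45])

```text
t: 1.7
position: [0.3234, 0.1112, 0.533]
tcp_rot: [1.518, 2.746, 0.017]
wrist_force: [1.4, 0.1, -1.2]
grip_width: 1.0
```

Run:
```python
from h import *
print(telemetry.sense()['position']); need([.5275,-.004,.40])
```

```text
[0.32343036 0.11115609 0.5329726 ]
shift/0.2 [-1.0319  0.5504  0.6686] turn/(pi/2) 0.3888 R [[-0.532, 0.847, 0.008], [0.847, 0.532, 0.008], [0.002, 0.011, -1.0]] F [ 1.4  0.1 -1.2] w 1.0 t 1.7 q [ 0.11 -0.72  2.    0.01  1.85 -0.45]
```

move_arm(rows=[-0.2,0.1,0.1,0.08,-0.4,0.2,0.25,0.16,-0.6,0.32,0.4,0.24,-0.8,0.43,0.5,0.32,-1,0.53,0.6,0.389])

```text
t: 2.2
position: [0.5154, 0.0017, 0.4155]
tcp_rot: [-2.282, -2.158, -0.018]
wrist_force: [0.2, 0.8, 1.0]
grip_width: 0.998
```

Run:
```python
from h import *
print(telemetry.sense()['position']); need([.5275,-.004,.30])
```

```text
[0.5153621  0.00171284 0.41547125]
shift/0.2 [-0.0302  0.058   0.5776] turn/(pi/2) -0.0035 R [[0.055, 0.998, 0.008], [0.998, -0.055, 0.008], [0.009, 0.007, -1.0]] F [0.2 0.8 1. ] w 0.998 t 2.2 q [-0.14 -0.22  1.85  0.01  1.5  -0.09]
```

move_arm(rows=[-0.02,0.03,0.2,0,-0.036,0.052,0.4,0,-0.036,0.052,0.57,0,-0.036,0.052,0.57,0])

```text
t: 2.6
position: [0.524, -0.005, 0.2951]
tcp_rot: [-2.275, -2.151, -0.006]
wrist_force: [-1.3, -0.6, -0.1]
grip_width: 0.998
```

Run:
```python
from h import *
s=telemetry.sense();print(s['position'],Rotation.from_rotvec(s['tcp_rot']).apply([0,0,.155])+s['position']); need([.5275,-.004,.30])
a=snap('scene','s2.png')['color'][110:320,180:420,::-1];b=snap('top','t2.png')['color'][120:290,220:420,::-1]
a=cv2.resize(a,(400,350));b=cv2.resize(b,(400,340))
cv2.imwrite('pics/v2.png',np.hstack([a[:340],b]))
```

```text
[ 0.52402422 -0.00496697  0.29512589] [ 0.52335914 -0.00337875  0.14013546]
shift/0.2 [ 0.006   0.017  -0.0244] turn/(pi/2) -0.0038 R [[0.056, 0.998, -0.004], [0.998, -0.056, 0.01], [0.01, -0.005, -1.0]] F [-1.3 -0.6 -0.1] w 0.998 t 2.6 q [-0.15 -0.09  1.95  0.01  1.3  -0.1 ]
```

View pics/v2.png

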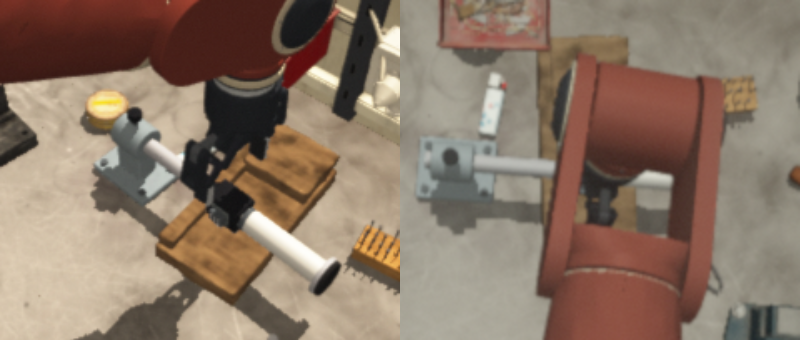

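The arm hides the top view. In the scene view the open fingers straddle the tube line just above the collar at (225,200). I'll lower now.

move_arm(rows=[0,0.015,0.08,0,0,0.021,0.16,0,0,0.021,0.24,0,0,0.021,0.32,0,0,0.021,0.32,0])

```text
t: 3.2
position: [0.5305, -0.0045, 0.2367]
tcp_rot: [-2.28, -2.157, -0.015]
wrist_force: [-0.4, 1.0, 0.2]
grip_width: 1.002
```

Run:
```python
from h import *
s=telemetry.sense();print(s['position'],Rotation.from_rotvec(s['tcp_rot']).apply([0,0,.155])+s['position'],s['wrist_force'])
a=snap('scene','s3.png')['color'][160:290,230:400,::-1]
cv2.imwrite('pics/v3.png',cv2.resize(a,None,fx=4,fy=4,interpolation=cv2.INTER_CUBIC))
```

```text
[ 0.53054423 -0.00453937  0.23672519] [ 0.5313568  -0.00317379  0.08173334] [-0.44454681  0.97465611  0.23952656]
```

View pics/v3.png

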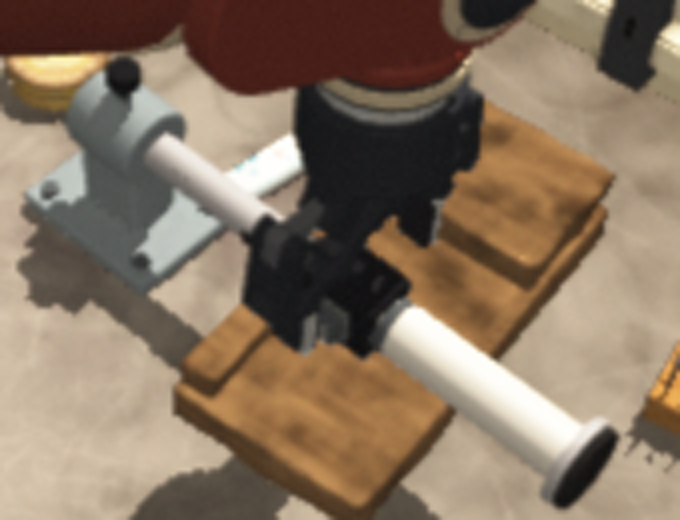

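Run:
```python
from h import *
S=load('scene'); s=telemetry.sense()
R=Rotation.from_rotvec(s['tcp_rot']).as_matrix();p=np.array(s['position'])
f=lambda P:np.round((proj(S,P)-[230,160])*4+1.5)
for y in(-.0425,-.0565):
  for x in(-.011,.011):
    for z in(.125,.16): print('finger',y,x,z,f(p+R@[x,y,z]))
print('button',[f(COL+AX*u-AY*.028+[0,0,v]) for u in(-.011,.011) for v in(-.009,.009)])
print('collar top',[f(COL+AX*u+AY*w+[0,0,.02]) for u in(-.025,.025) for w in(-.018,.018)])
need(p)
```

```text
finger -0.0425 -0.011 0.125 [319. 307.]
finger -0.0425 -0.011 0.16 [315. 348.]
finger -0.0425 0.011 0.125 [285. 281.]
finger -0.0425 0.011 0.16 [283. 323.]
finger -0.0565 -0.011 0.125 [299. 325.]
finger -0.0565 -0.011 0.16 [296. 365.]
finger -0.0565 0.011 0.125 [266. 298.]
finger -0.0565 0.011 0.16 [263. 339.]
button [array([298., 325.]), array([300., 304.]), array([330., 350.]), array([333., 329.])]
collar top [array([293., 264.]), array([341., 223.]), array([369., 320.]), array([416., 278.])]
shift/0.2 [0. 0. 0.] turn/(pi/2) -0.0033 R [[0.055, 0.998, 0.007], [0.998, -0.055, 0.009], [0.009, 0.007, -1.0]] F [-0.2  0.3  0.5] w 0.999 t 3.25 q [-0.15 -0.01  1.97  0.01  1.18 -0.1 ]
```

move_arm(rows=[0,-0.02,0.03,0,0,-0.02,0.03,0,0,-0.02,0.03,0])

```text
t: 3.55
position: [0.5272, -0.0044, 0.2326]
tcp_rot: [-2.282, -2.159, -0.019]
wrist_force: [-0.3, -0.3, 0.5]
grip_width: 0.996
```

Run:
```python
from h import *
s=telemetry.sense();print(s['position'],Rotation.from_rotvec(s['tcp_rot']).apply([0,0,.155])+s['position'],s['wrist_force'])
```

```text
[ 0.52722044 -0.0043703   0.23264566] [ 0.52851207 -0.0030758   0.07765645] [-0.25988818 -0.3230179   0.47739415]
```

move_arm(rows=[0,-0.004,0.01,0,0,-0.004,0.01,0,0,-0.004,0.01,0,0,-0.004,0.01,0,0,-0.004,0.01,0], claw=1)

```text
t: 4.05
position: [0.5262, -0.0042, 0.2307]
tcp_rot: [-2.28, -2.159, -0.016]
wrist_force: [-0.9, 1.0, 4.4]
grip_width: 0.433
```

move_arm(rows=[0,0,0,0,0,0,0,0,0,0,0,0])

```text
t: 4.35
position: [0.5262, -0.0042, 0.2307]
tcp_rot: [-2.28, -2.158, -0.016]
wrist_force: [-0.4, 0.2, 1.0]
grip_width: 0.435
```

move_arm(rows=[0.02,0,0,0,0.04,0,0,0,0.06,0,0,0,0.075,0,0,0,0.075,0,0,0])

```text
t: 4.85
position: [0.527, 0.0113, 0.2308]
tcp_rot: [-2.279, -2.159, -0.017]
wrist_force: [0.9, -1.3, 1.6]
grip_width: 0.432
```

move_arm(rows=[0,0,0,0,0,0,0,0,0,0,0,0,0,0,0,0,0,0,0,0], claw=0)

```text
t: 5.35
position: [0.5273, 0.0113, 0.231]
tcp_rot: [-2.279, -2.159, -0.018]
wrist_force: [-0.0, -0.1, 0.6]
grip_width: 1.001
```

Run:
```python
from h import *
S0=load('scene');c=snap('scene','s4.png');need([.5,0,.231])
# shift of pad/tube end via optical template
t=S0['color'][255:295,355:392];r=cv2.matchTemplate(c['color'][220:310,310:410],t,cv2.TM_CCOEFF_NORMED);print(cv2.minMaxLoc(r))
P=COL+AX*.15
for d in(0,.005,.010,.015,.02,.03,.035):print(d,proj(c,P-AX*d)-proj(c,P)+[45,35])
a=c['color'][160:290,230:400,::-1]
cv2.imwrite('pics/v4.png',cv2.resize(a,None,fx=4,fy=4,interpolation=cv2.INTER_CUBIC))
```

```text
shift/0.2 [-0.0638 -0.1327 -0.0015] turn/(pi/2) -0.0027 R [[0.054, 0.999, 0.007], [0.998, -0.054, 0.009], [0.01, 0.006, -1.0]] F [-0.2 -0.5 -1. ] w 0.998 t 5.4 q [-0.12 -0.    1.98  0.01  1.16 -0.07]
(-0.5285372138023376, 0.9549161195755005, (28, 9), (38, 30))
0 [45. 35.]
0.005 [42.82777306 33.38226989]
0.01 [40.66761301 31.77352639]
0.015 [38.51941957 30.17369484]
0.02 [36.38309359 28.58270137]
0.03 [32.14565279 25.42693737]
0.035 [30.04434504 23.86202316]
```

View pics/v4.png

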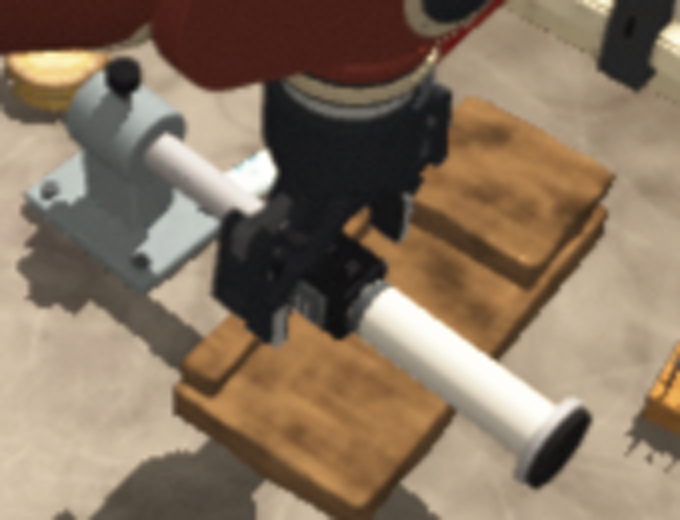

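The match puts the pad 15–16 mm along, in agreement with the arm, and the button is released. I'll move the open fingers back along the tube to the bare part.

move_arm(rows=[-0.11,0.004,0,0,-0.22,0.005,0,0,-0.33,0.005,0,0,-0.425,0.005,0,0,-0.425,0.005,0,0])

```text
t: 5.9
position: [0.5237, -0.0753, 0.2305]
tcp_rot: [-2.283, -2.156, -0.018]
wrist_force: [-0.1, 0.4, -0.5]
grip_width: 1.004
```

Run:
```python
from h import *
s=telemetry.sense();g=Rotation.from_rotvec(s['tcp_rot']).apply([0,0,.155])+s['position'];print(s['position'],g,s['wrist_force'])
d=(g-COL);print('along',d@AX,'across',d@AY)
```

```text
[ 0.52369867 -0.0752993   0.230451  ] [ 0.5248633  -0.07394721  0.07546127] [-0.13307886  0.35686459 -0.46591959]
along 0.07004154782444802 across -0.00013917031540142995
```

Centred on the tube. Close.

move_arm(rows=[0,0,0,0,0,0,0,0,0,0,0,0,0,0,0,0,0,0,0,0], claw=1)

```text
t: 6.4
position: [0.5235, -0.0747, 0.2307]
tcp_rot: [-2.281, -2.157, -0.017]
wrist_force: [-3.3, 1.0, 4.7]
grip_width: 0.331
```

move_arm(rows=[0.01,0,0,0,0.02,0,0,0,0.03,0,0,0,0.04,0,0,0,0.04,0,0,0])

```text
t: 6.9
position: [0.5239, -0.0675, 0.2307]
tcp_rot: [-2.282, -2.159, -0.012]
wrist_force: [-1.9, -7.4, 0.7]
grip_width: 0.327
```

move_arm(rows=[0.005,0,0,0,0.01,0,0,0,0.015,0,0,0,0.02,0,0,0,0.025,0,0,0])

```text
t: 7.4
position: [0.5241, -0.0634, 0.2307]
tcp_rot: [2.28, 2.158, 0.008]
wrist_force: [-1.6, -7.2, 0.7]
grip_width: 0.334
```

move_arm(rows=[0.005,0,0,0,0.01,0,0,0,0.015,0,0,0,0.02,0,0,0,0.025,0,0,0])

```text
t: 7.9
position: [0.5244, -0.0587, 0.2307]
tcp_rot: [2.278, 2.157, 0.006]
wrist_force: [-1.8, -8.7, 0.9]
grip_width: 0.331
```

move_arm(rows=[0.005,0,0,0,0.01,0,0,0,0.015,0,0,0,0.02,0,0,0,0.02,0,0,0])

```text
t: 8.4
position: [0.5244, -0.057, 0.2307]
tcp_rot: [2.274, 2.154, -0.004]
wrist_force: [-2.9, -17.1, -0.1]
grip_width: 0.332
```

move_arm(rows=[0.005,0,0,0,0.01,0,0,0,0.015,0,0,0,0.02,0,0,0,0.02,0,0,0])

```text
t: 8.9
position: [0.5246, -0.0556, 0.2308]
tcp_rot: [2.269, 2.15, -0.014]
wrist_force: [-3.2, -19.0, -0.7]
grip_width: 0.33
```

Run:
```python
from h import *
s=telemetry.sense();R=Rotation.from_rotvec(s['tcp_rot']);g=R.apply([0,0,.155])+s['position'];print(s['position'],g,s['wrist_force'],np.round(R.as_matrix(),3).tolist())
d=(g-COL);print('along',d@AX,'across',d@AY)
S0=load('scene');import cv2
c=cams.read_camera('scene');cv2.imwrite('pics/s5.png',c['color'][:,:,::-1])
ref=cv2.imread('pics/scene1.png')[:,:,::-1]
t=np.ascontiguousarray(ref[255:295,355:392]);r=cv2.matchTemplate(np.ascontiguousarray(c['color'][200:310,300:410]),t,cv2.TM_CCOEFF_NORMED);print(cv2.minMaxLoc(r))
a=c['color'][160:290,230:400,::-1]
cv2.imwrite('pics/v5.png',cv2.resize(a,None,fx=4,fy=4,interpolation=cv2.INTER_CUBIC))
```

```text
[ 0.52455804 -0.0555681   0.23075002] [ 0.52520763 -0.05834265  0.07577621] [ -3.21582249 -18.9766792   -0.68820413] [[0.054, 0.999, 0.004], [0.998, -0.053, -0.018], [-0.018, 0.005, -1.0]]
along 0.05443926099890985 across -0.0005745246864411987
(-0.5805515646934509, 0.8522400856018066, (38, 29), (42, 46))
```

View pics/v5.png

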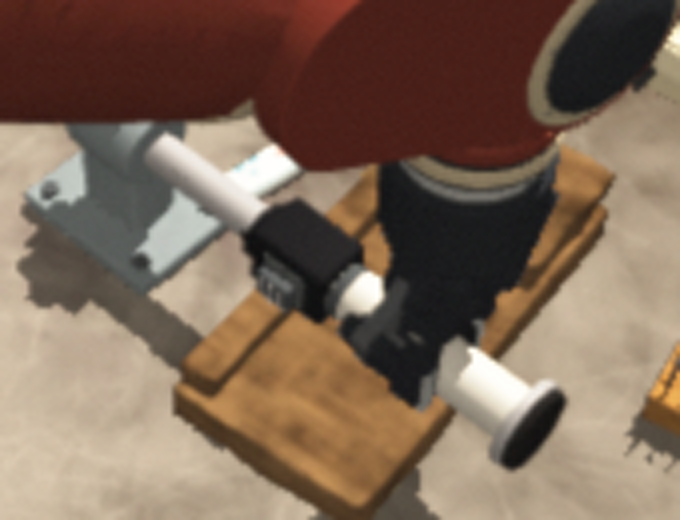

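Travel is about 31 mm, force has risen to 19 N, and the button appears to stand out at (280,285). One more small push, and then a small pull back, will confirm it's locked.

move_arm(rows=[0.01,0,0,0,0.02,0,0,0,0.03,0,0,0,0.03,0,0,0])

```text
t: 9.35
position: [0.5247, -0.0529, 0.2307]
tcp_rot: [2.262, 2.145, -0.028]
wrist_force: [-3.2, -23.2, -0.7]
grip_width: 0.332
```

```bash
cat >> h.py <<'E'
def chk(f):
    s=telemetry.sense();g=Rotation.from_rotvec(s['tcp_rot']).apply([0,0,.155])+s['position'];d=g-COL
    print('along',d@AX,'across',d@AY,'z',g[2],'F',np.round(s['wrist_force'],1),'t',s['t'])
    c=cams.read_camera('scene');cv2.imwrite('pics/'+f,c['color'][:,:,::-1])
    a=cv2.resize(cv2.imread('pics/s5.png')[260:285,340:372],None,fx=8,fy=8,interpolation=cv2.INTER_CUBIC)
    b=cv2.resize(cv2.imread('pics/'+f)[250:290,330:382],None,fx=8,fy=8,interpolation=cv2.INTER_CUBIC)
    _,v,_,l=cv2.minMaxLoc(cv2.matchTemplate(b,a,cv2.TM_CCOEFF_NORMED));print('pad px shift since s5',l[0]/8-10,l[1]/8-10,v)
E
python3 -c "
from h import *
chk('s6.png')"
```

```text
along 0.05364413041328678 across -0.0005962418233651716 z 0.07576405015719367 F [ -3.2 -23.2  -0.7] t 9.35
pad px shift since s5 -0.125 0.0 0.9986243844032288
```

move_arm(rows=[-0.01,0,0,0,-0.02,0,0,0,-0.03,0,0,0,-0.04,0,0,0,-0.05,0,0,0])

```text
t: 9.9
position: [0.5243, -0.0594, 0.2307]
tcp_rot: [2.27, 2.15, -0.013]
wrist_force: [1.9, 24.6, 3.5]
grip_width: 0.327
```

```bash
python3 -c "
from h import *
chk('s7.png')"
```

```text
along 0.05807828597377057 across -0.0006370366181498448 z 0.0757520199467479 F [ 1.9 24.6  3.5] t 9.9
pad px shift since s5 1.625 1.125 0.9738034009933472
```

move_arm(rows=[0.01,0,0,0,0.015,0,0,0,0.015,0,0,0])

```text
t: 10.25
position: [0.5245, -0.056, 0.2307]
tcp_rot: [2.27, 2.151, -0.013]
wrist_force: [-1.2, 3.5, 2.0]
grip_width: 0.33
```

Blocked both ways at about 24 N, and near-zero force now. I'll open and lift.

move_arm(rows=[0,0,0,0,0,0,0,0,0,0,0,0,0,0,0,0,0,0,0,0], claw=0)

```text
t: 10.75
position: [0.5246, -0.0561, 0.2308]
tcp_rot: [2.27, 2.151, -0.013]
wrist_force: [0.1, 0.0, -0.0]
grip_width: 1.001
```

move_arm(rows=[0,0,-0.1,0,0,0,-0.25,0,0,0,-0.45,0,0,0,-0.65,0,0,0,-0.9,0])

```text
t: 11.25
position: [0.5231, -0.0531, 0.4107]
tcp_rot: [2.272, 2.152, -0.015]
wrist_force: [1.8, -0.2, -0.4]
grip_width: 0.999
```

move_arm(rows=[-0.2,0,0,0,-0.4,0,0,0,-0.6,0,0,0,-0.8,0,0,0,-1,0,0,0])

```text
t: 11.75
position: [0.5119, -0.2543, 0.4139]
tcp_rot: [2.271, 2.152, -0.015]
wrist_force: [0.5, 0.0, 0.5]
grip_width: 0.997
```

Run:
```python
from h import *
chk('s8.png');c=snap('top','t8.png')
a=cv2.imread('pics/s8.png')[150:280,210:390];b=cv2.imread('pics/t8.png')[150:250,180:400];
cv2.imwrite('pics/v8.png',np.vstack([cv2.resize(a,(440,318),interpolation=cv2.INTER_CUBIC),cv2.resize(b,(440,200),interpolation=cv2.INTER_CUBIC)]))
```

```text
along 0.25329919388769756 across -0.003636235961791886 z 0.25892406106779486 F [0.5 0.  0.5] t 11.75
pad px shift since s5 0.125 0.125 0.9977640509605408
```

View pics/v8.png

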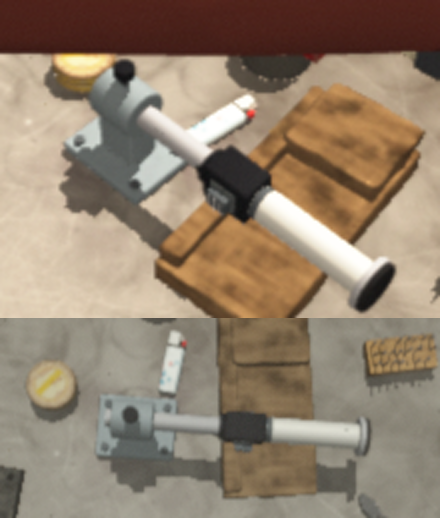

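The button stands out of the collar at (217,195) and (243,447), the stop is free of the gripper, and the tin, lighter and nippers are undisturbed. Handing in.

```bash
python3 -c "
from h import *
print(order.close_job())"
```

```text
the job is handed in; nothing more can be done
None
```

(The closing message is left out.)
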